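# Lock the large specimen carrier

### The arm

A 7-joint arm with a two-finger parallel gripper is mounted at the origin on the work surface. World frame = base frame: x ahead of the robot, y to its left, z up, the work surface at z = 0. Lengths are in m, angles in rad, forces in N, time in s.
With the tool pointing down it reaches from about 0.425 to 0.95 m from the base axis. Payload 4.7 kg.
Tool frame: the origin (TCP) lies midway between the tips of the shut fingers; the grasp point (between the pads) lies 19 mm behind it; x points along the fingers, y is the direction in which the jaws open and shut, and the axes are right-handed (so a half turn about x gives the same grasp; the last joint's range is limited). The gripper opens to 85 mm and grips with 20 to 120 N. Pads are 22 mm wide; open, the fingers measure 114 mm over their backs; the gripper's body (76 mm by 85 mm) begins 54 mm behind the grasp point. The pads swing forward as they close: fully open they stand 13 mm farther back than shut.
Start: joints at [1.292, 0.469, -0.049, 1.532, 0.024, 1.141, -0.082], TCP at [0.167, -0.654, 0.231] pointing down, gripper open.
Joint ranges: [-2.59, 2.59], [-0.33, 1.99], [-1.39, 1.29], [0.1, 2.45], [-1.04, 4.18], [0.21, 1.99], [-2.66, 2.66]. Speed limits (rad/s): [2.57, 2.57, 3.14, 3.14, 3.14, 3.14, 3.14].

### API

Orientations are given as [roll, pitch, yaw] about the fixed x, y, z axes, in that order (R = Rz(yaw) Ry(pitch) Rx(roll)).
In Python, from station import env gives the robot as it stands.
- The arm moves only by the shell command python3 -m jog 'ROWS'. ROWS is JSON, a list of rows, each a list of 7 numbers: the finger opening in m, from 0 to 0.0854, then the shift along the tool's x, y, z in m, then the turn, a rotation vector about the tool's x, y, z in degrees. A call has 1 to 12 rows; each row shifts and turns the commanded pose from where the row before left it, along the tool's axes as they then stand; what a row does not reach is not made up. A row lasts 1/12 s, in which the tool goes at most 41.7 mm and 7.16 degrees, less where a joint would pass 70% of its speed; a pose out of reach is approached as far as the arm can. A call is refused whole if a number of a shift passes 0.0417 or a number of a turn 7.16, either way. A call with a gripper value outside its range is refused whole. The fingers move at their own pace and stop on an object; the grip force is fixed at half the most. Time passes only in rows, so rows that do not move let the fingers close. It gives the time, the measured TCP pose, the force and the opening at its end, in the units of the state.
- env.sense(): the state, without advancing time (a new reading comes with each control period).
- env.grab_frame(name): name is "scene" or "top"; returns the picture (400x640x3 uint8, blue, green, red); there is no depth.
- env.camera_params(name): a dict with "fovy" (degrees; the focal length in pixels is half the picture's height over the tangent of half this angle, whatever the lens; pixels are square), "cx", "cy" (the principal point, pixels), "D" ([k1, k2, p1, p2, k3] as OpenCV has them; the pictures are not rectified), "extrinsics" (4x4, takes a point from world to camera coordinates). Camera axes: x right, y down, z forward; pixel columns grow to the right and rows downward; lengths in m; the calibration is good to about 2 mm. A picture is of the moment at which its call begins. camera_params takes no time and is no camera call.
- env.hand_in(): hands the job in, once; it reports no verdict.
Trained networks look in the newest picture that a camera, given by its name, has taken for a name from the list of things; names that differ only in an ending like _2 or _b are one class to them, and where a whole thing is asked for, a point or a joint stands for the part that bears it (a point fixed in the world has none). Each returns a list of dicts, best first, with "conf" (0 to 1); they miss things now and then, are a little off and sometimes report something else, mostly with a low value. They report only what shows in the picture. A call takes as long as a camera call.
- env.spot_in(camera, name): "extent" ([left, top, right, bottom] in pixels, round what is visible of it).
- env.regions_of(camera, name): "region" (400x640 bool, what is visible of it) and "extent" ([left, top, right, bottom] in pixels, round what is visible of it).
- env.mark_of(camera, name): "point" ([column, row] in pixels: a listed point, or the origin of a listed thing).
The state is a dict: "clock": time; "qpos": joint angles; "qd": joint speeds; "effort": joint torques, N m; "position": TCP position; "tool_rot": TCP orientation; "contact_force": force on the tool from outside, world axes, zero at the start; "ft_torque": the same for the moment, N m; "grip_width": finger opening in m.
Only numpy, scipy, OpenCV 4.12 (cv2) and the standard library are available. Lean on these libraries where they do the work, as an engineer would, in place of code of your own. Each camera call takes 0.05 s, during which the arm holds its last target. There are 200 camera calls.

### The job

Two specimen carriers with slide bolts on their lids stand on the ward desk. The larger one is packed for the courier: lock it by sliding its bolt fully home, by the black knob, into the keeper at the end of the lid until it meets its stop. Leave the bolt of the smaller carrier as it is.

Things in the scene. Friction and masses are not known exactly. Their poses are not given: they have to be found in the camera images.
- carrier: larger specimen carrier, fixed: grey box, white lid, 220 (x) by 300 (y) by 150 mm high; origin centre of underside, z up. Its bolt lies on the lid along y, 30 mm to the -x side of the middle, and locks by sliding to +y into a steel keeper (26 mm above the lid) at the +y end. The knob runs between two guide blocks 20 mm high; the far one is the end stop. Loose tape roll, 18 mm high, on the +x part.
- bolt_grip (a point): on the axis of the larger carrier's bolt knob, 18 mm below its top: upright black cylinder 26 mm in diameter, its top 56 mm above the lid (206 mm above the desk), fixed on a steel rod lying 6 to 18 mm above the lid. It does not turn, slides with about 2 N and stays where it is left.
- bolt (a joint): travel of the larger carrier's bolt in m, along the carrier's +y: 0 = fully drawn back, 0.090 = fully home against its end stop (locked). It starts between 0 and 0.030.
- small_bolt_grip (a point): the same point of the like knob on the smaller carrier (160 by 220 by 100 mm high, same materials, knob top 156 mm above the desk), which is to be left alone. Either carrier may be the left one.

How it is judged:
At the end, for the whole second after the job is handed in: The larger carrier's bolt is home within 10 mm of its end stop and at rest, and the smaller carrier's bolt is within 12 mm of where it was at the start (value of joint bolt above 0.08 m and velocity of joint bolt between -0.01 and 0.01 m/s and distance of small_bolt_grip from where it was at the start of the episode below 0.012 m); the robot touches nothing.
It fails at once if the smaller carrier's bolt is slid by more than 12 mm (distance of small_bolt_grip from where it was at the start of the episode above 0.012 m).
It also fails if it takes over 32 s, if anything falls off the work surface, if the arm or the gripper's body presses on something with over 40 N, if the wrist force passes 120 N, or if a joint passes its speed limit or range.

## Working session

There is one attempt and no reset: what is moved stays moved. The work goes in short steps, Python scripts to look and compute and a shell command to move; the robot and the scene stay as the last step left them, time stands still between calls to the robot, and variables do not carry over. Pictures are saved under pics/ and viewed, about 8 in all and at most 12, crops included, and the job is handed in when it is done.

```bash
mkdir -p pics; cat > h.py <<'E'
import numpy as np, cv2
from station import env
def ray(cam,px):
    p=env.camera_params(cam); f=200/np.tan(np.radians(p["fovy"])/2)
    K=np.array([[f,0,p["cx"]],[0,f,p["cy"]],[0,0,1]]); E=np.array(p["extrinsics"])
    u=cv2.undistortPoints(np.array([[px]],float),K,np.array(p["D"],float))[0,0]
    d=E[:3,:3].T@np.array([u[0],u[1],1]); return -E[:3,:3].T@E[:3,3], d
def at_z(cam,px,z):
    o,d=ray(cam,px); return o+d*(z-o[2])/d[2]
def tri(a,b):
    (o1,d1),(o2,d2)=ray("scene",a),ray("top",b)
    s=np.linalg.lstsq(np.c_[d1,-d2],o2-o1,rcond=None)[0]
    p,q=o1+s[0]*d1,o2+s[1]*d2; return (p+q)/2,np.linalg.norm(p-q)
E
python3 - <<'E'
from h import *
np.set_printoptions(precision=4,suppress=True)
ims=[]
for c in("scene","top"):
    im=env.grab_frame(c); cv2.imwrite(f"pics/{c}0.png",im)
    for n,z in(("bolt_grip",.188),("small_bolt_grip",.138),("carrier",0)):
        for r in env.mark_of(c,n)[:3]: print(c,n,np.round(r["point"],1),round(r["conf"],2),at_z(c,r["point"],z))
    for r in env.spot_in(c,"carrier")[:3]: print(c,np.round(r["extent"]),r["conf"])
s=env.sense(); print(s)
E
```

```text
scene bolt_grip [423.6 156.2] 0.64 [0.4585 0.211  0.188 ]
scene small_bolt_grip [220.8 204.1] 0.68 [ 0.4871 -0.252   0.138 ]
scene carrier [421.6 217.8] 0.76 [0.4811 0.2263 0.    ]
scene [358. 134. 510. 268.] 0.89
top bolt_grip [195.6 218.7] 0.57 [0.4433 0.2092 0.188 ]
top small_bolt_grip [427.5 195.2] 0.56 [ 0.4895 -0.2506  0.138 ]
top carrier [207.  210.1] 0.81 [0.4948 0.2347 0.    ]
top [102. 120. 283. 281.] 0.63
{'clock': 0.5, 'qpos': array([ 1.2921,  0.4687, -0.0486,  1.5326,  0.0241,  1.141 , -0.0823]), 'qd': array([ 0.0005, -0.0004,  0.0002, -0.0018,  0.0011,  0.0013,  0.0015]), 'effort': array([ -0.0002, -50.9689,  -0.047 , -23.7783,   0.0108,   0.0016,
        -0.    ]), 'position': array([ 0.1669, -0.654 ,  0.2313]), 'tool_rot': array([-2.6196,  1.5707,  0.7718]), 'contact_force': array([-0.6564,  0.2547, -0.1258]), 'ft_torque': array([ 0.0049,  0.0218, -0.0292]), 'grip_width': 0.085132541064255}
```

View pics/scene0.png

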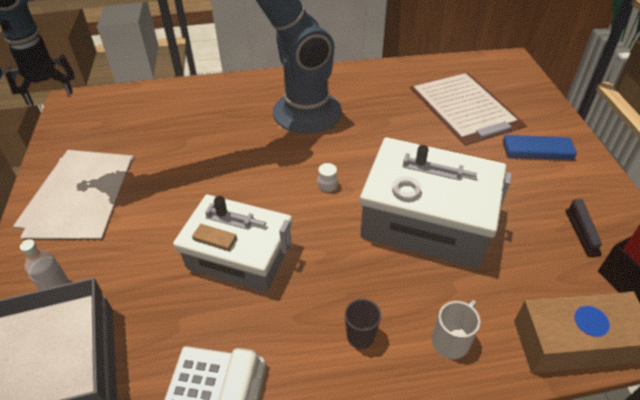

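View pics/top0.png

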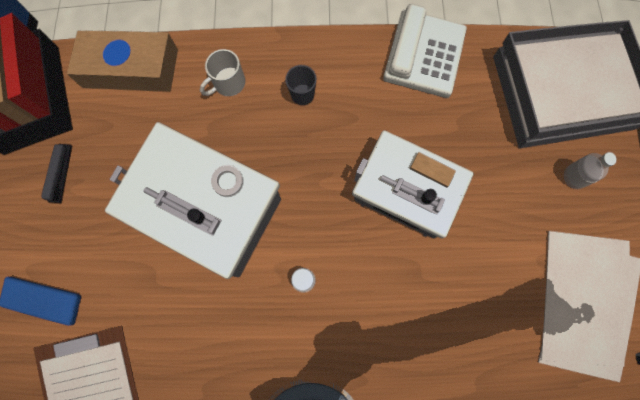

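The networks and both pictures agree: the larger carrier is the left one, seen from the robot (lid at about (195,200) in the top view). Its knob is at (196,216), with the rod running up-left towards the keeper at (118,175). The smaller carrier's knob is at (429,196). Next I'll compute the bolt axis and the move in tool axes.

```bash
python3 - <<'E'
from h import *
from scipy.spatial.transform import Rotation as Ro
np.set_printoptions(precision=4,suppress=True)
P=[at_z("top",p,.15) for p in((158,124),(278,186),(232,274),(106,210))]
print(np.array(P)); 
for i in range(4): print(np.linalg.norm(P[i]-P[i-3]))
y=P[0]-P[1]+P[3]-P[2]; y/=np.linalg.norm(y); x=np.array([y[1],-y[0],0]); c=np.mean(P,0)
print("centre",c,"y",y,"yaw",np.degrees(np.arctan2(-y[0],y[1])))
k,e=tri((422.7,154),(196,216)); print("knob top-ish tri",k,e)
k,e=tri((423.6,156.2),(195.6,218.7)); print("grip tri",k,e)
k=at_z("top",(196,215.5),.206);print("knobtop by top",k,"in carrier x,y",(k-c)@x,(k-c)@y)
for p in((150,190),(220,231)): q=at_z("top",p,.165); print((q-c)@x,(q-c)@y)
R=Ro.from_euler("xyz",env.sense()["tool_rot"]).as_matrix(); print(R)
print("x",x, "turn of tool y to carrier x: angle", np.degrees(np.arctan2(R[1,1],R[0,1])),np.degrees(np.arctan2(x[1],x[0])))
print("top cam",ray("top",(0,0))[0])
im=cv2.imread("pics/top0.png")[110:290,95:290]; cv2.imwrite("pics/crop1.png",cv2.resize(im,None,fx=3,fy=3,interpolation=cv2.INTER_CUBIC))
E
```

```text
[[0.6545 0.3089 0.15  ]
 [0.513  0.053  0.15  ]
 [0.3383 0.1443 0.15  ]
 [0.4715 0.4107 0.15  ]]
0.2924169509904188
0.1970883871591721
0.29778194107804573
0.2094138841907038
centre [0.4943 0.2292 0.15  ] y [0.4654 0.8851 0.    ] yaw -27.734000428954488
knob top-ish tri [0.4491 0.2105 0.1861] 0.002848347179778888
grip tri [0.4457 0.2146 0.1757] 0.003952109567625509
knobtop by top [0.4464 0.2036 0.206 ] in carrier x,y -0.03051299628813219 -0.045019547322057964
-0.026601753145291944 0.07953455583885956
-0.034849528255102936 -0.08970979263860786
[[ 0.      0.2472 -0.969 ]
 [ 0.     -0.969  -0.2472]
 [-1.     -0.     -0.    ]]
x [ 0.8851 -0.4654  0.    ] turn of tool y to carrier x: angle -75.68895254214858 -27.734000428954488
top cam [ 0.2904 -0.0417  1.093 ]
```

View pics/crop1.png

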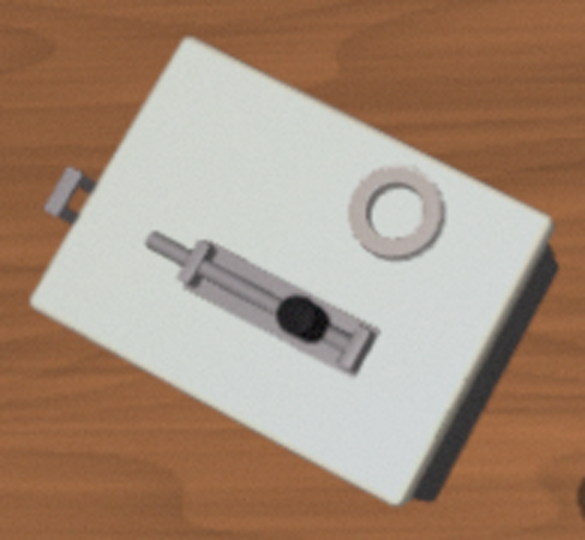

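Knob at about (0.446, 0.204), 30 mm to the −x side of the lid middle, as specified. The carrier yaw is −27.7°, and the measured lid is 295 x 203 mm with rounded edges. I'll raise and turn by +48° about vertical, then travel around the base.

```bash
python3 -m jog '[[0.085,-0.01,0,0,-6,0,0],[0.085,-0.01,0,0,-6,0,0],[0.085,-0.01,0,0,-6,0,0],[0.085,-0.01,0,0,-6,0,0],[0.085,-0.01,0,0,-6,0,0],[0.085,-0.01,0,0,-6,0,0],[0.085,-0.01,0,0,-6,0,0],[0.085,-0.01,0,0,-6,0,0],[0.085,0,0.008,-0.036,0,0,0],[0.085,0,0.008,-0.036,0,0,0],[0.085,0,0.008,-0.036,0,0,0],[0.085,0,0.008,-0.036,0,0,0]]'
python3 -m jog '[[0.085,0,0.008,-0.036,0,0,0],[0.085,0,0.008,-0.036,0,0,0],[0.085,0,0.008,-0.036,0,0,0],[0.085,0,0.008,-0.036,0,0,0],[0.085,0,0.008,-0.036,0,0,0],[0.085,0,0.008,-0.036,0,0,0],[0.085,0,0.008,-0.036,0,0,0],[0.085,0,0.008,-0.036,0,0,0],[0.085,0,0.008,-0.036,0,0,0],[0.085,0,0.008,-0.036,0,0,0],[0.085,0,0.008,-0.036,0,0,0],[0.085,0,0.008,-0.036,0,0,0]]'
python3 - <<'E'
from h import *
from scipy.spatial.transform import Rotation as Ro
s=env.sense();R=Ro.from_euler("xyz",s["tool_rot"]).as_matrix();print(R.round(3),s["position"],s["qpos"])
print(R.T@(np.array([.446,.204,.305])-s["position"]))
E
```

```text
clock: 1.5
position: [0.2629, -0.5401, 0.3115]
tool_rot: [1.28, 1.57, -0.775]
contact_force: [0.9, -0.5, 0.2]
grip_width: 0.0848
clock: 2.5
position: [0.5487, -0.2021, 0.3116]
tool_rot: [1.197, 1.57, -0.857]
contact_force: [0.3, -0.6, -0.2]
grip_width: 0.0851
[[ 0.001  0.885 -0.465]
 [-0.001 -0.465 -0.885]
 [-1.     0.001  0.   ]] [ 0.54874677 -0.20208114  0.31164407] [ 0.67586254  0.3036654  -0.50586379  1.62637249  0.1537619   1.25062191
 -0.34261223]
[ 0.00635119 -0.27977283 -0.31175272]
```

```bash
python3 -m jog '[[0.085,0,-0.0233,-0.026,0,0,0],[0.085,0,-0.0233,-0.026,0,0,0],[0.085,0,-0.0233,-0.026,0,0,0],[0.085,0,-0.0233,-0.026,0,0,0],[0.085,0,-0.0233,-0.026,0,0,0],[0.085,0,-0.0233,-0.026,0,0,0],[0.085,0,-0.0233,-0.026,0,0,0],[0.085,0,-0.0233,-0.026,0,0,0],[0.085,0,-0.0233,-0.026,0,0,0],[0.085,0,-0.0233,-0.026,0,0,0],[0.085,0,-0.0233,-0.026,0,0,0],[0.085,0,-0.0233,-0.026,0,0,0]]'
python3 -m jog '[[0.085,0.02,0,0,0,0,0],[0.085,0.02,0,0,0,0,0],[0.085,0.02,0,0,0,0,0],[0.085,0.02,0,0,0,0,0],[0.085,0,0,0,0,0,0],[0.085,0,0,0,0,0,0]]'
python3 - <<'E'
from h import *
s=env.sense();print(s["position"],s["tool_rot"],s["qpos"].round(2))
im=env.grab_frame("scene")[90:240,330:530];t=env.grab_frame("top")[120:300,90:290]
for c in("scene","top"):
  for r in env.mark_of(c,"bolt_grip")[:2]: print(c,r)
o=np.hstack([cv2.resize(i,(400,400*i.shape[0]//i.shape[1]),interpolation=cv2.INTER_CUBIC)[:300] for i in(im,t)]);cv2.imwrite("pics/a1.png",o)
E
```

```text
clock: 3.5
position: [0.4446, 0.2041, 0.3117]
tool_rot: [1.771, 1.569, -0.284]
contact_force: [0.2, 0.5, -0.5]
grip_width: 0.0847
clock: 4.0
position: [0.4449, 0.2025, 0.231]
tool_rot: [-0.759, 1.569, -2.813]
contact_force: [-0.1, 0.8, 1.3]
grip_width: 0.085
[0.44493265 0.20247542 0.23103133] [-0.75945892  1.56923083 -2.81333172] [ 0.15  0.25 -0.77  1.93  0.2   1.04 -1.19]
scene {'point': [421.9, 149.3], 'conf': 0.75}
top {'point': [195.3, 217.5], 'conf': 0.54}
```

View pics/a1.png

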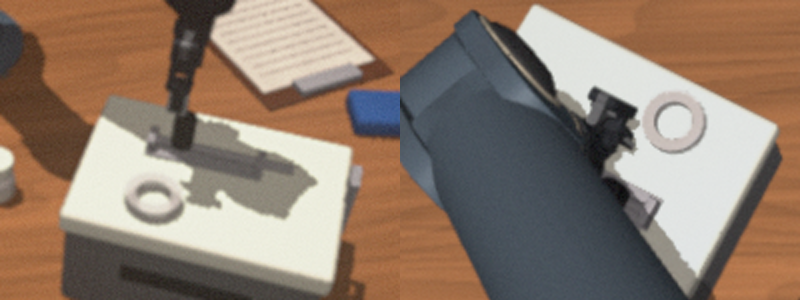

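The scene view (left half) shows the gripper at (183,60) directly over the knob at (183,130), with the jaws across the rod. In the top view (right half) the arm hides the knob, and the tape roll at (675,120) is clear of the fingers. I'll descend slowly and close.

```bash
python3 -m jog '[[0.085,0.009,0,0,0,0,0],[0.085,0.009,0,0,0,0,0],[0.085,0.009,0,0,0,0,0],[0.085,0.009,0,0,0,0,0],[0.085,0.009,0,0,0,0,0],[0.085,0.007,0,0,0,0,0],[0.085,0,0,0,0,0,0]]'
python3 -m jog '[[0.05,0,0,0,0,0,0],[0.04,0,0,0,0,0,0],[0.02,0,0,0,0,0,0],[0,0,0,0,0,0,0],[0,0,0,0,0,0,0],[0,0,0,0,0,0,0],[0,0,0,0,0,0,0],[0,0,0,0,0,0,0]]'
```

```text
clock: 4.78
position: [0.4443, 0.2021, 0.1774]
tool_rot: [-0.764, 1.567, -2.818]
contact_force: [0.3, -0.7, -1.1]
grip_width: 0.0851
clock: 5.45
position: [0.4472, 0.202, 0.1802]
tool_rot: [1.976, 1.567, -0.079]
contact_force: [5.1, -2.6, 3.0]
grip_width: 0.0242
```

Gripped: the width is 24 mm on the 26 mm knob. Now I'll slide towards carrier +y (tool −z).

```bash
python3 -m jog '[[0,0,0.002,-0.005,0,0,0],[0,0,0,-0.005,0,0,0],[0,0,0,-0.005,0,0,0],[0,0,0,-0.005,0,0,0],[0,0,0,-0.005,0,0,0],[0,0,0,-0.005,0,0,0],[0,0,0,-0.005,0,0,0],[0,0,0,-0.005,0,0,0],[0,0,0,-0.005,0,0,0],[0,0,0,-0.005,0,0,0]]'
```

```text
clock: 6.28
position: [0.4709, 0.2459, 0.1802]
tool_rot: [1.546, 1.569, -0.508]
contact_force: [0.4, -3.6, 7.4]
grip_width: 0.0241
```

```bash
python3 -m jog '[[0,0,0,-0.004,0,0,0],[0,0,0,-0.004,0,0,0],[0,0,0,-0.003,0,0,0],[0,0,0,-0.003,0,0,0],[0,0,0,-0.003,0,0,0],[0,0,0,0,0,0,0]]';python3 -m jog '[[0,0,0,-0.003,0,0,0],[0,0,0,-0.003,0,0,0],[0,0,0,0,0,0,0]]'
```

```text
clock: 6.78
position: [0.4792, 0.2614, 0.1802]
tool_rot: [2.23, 1.569, 0.176]
contact_force: [2.7, -2.2, 4.5]
grip_width: 0.0243
clock: 7.03
position: [0.482, 0.2666, 0.1802]
tool_rot: [2.2, 1.569, 0.145]
contact_force: [2.3, -1.3, 4.8]
grip_width: 0.0241
```

```bash
for i in 1 2; do :; done; python3 -m jog '[[0,0,0,-0.003,0,0,0],[0,0,0,-0.003,0,0,0],[0,0,0,0,0,0,0]]'; python3 -m jog '[[0,0,0,-0.003,0,0,0],[0,0,0,-0.002,0,0,0],[0,0,0,0,0,0,0]]'
```

```text
clock: 7.28
position: [0.4822, 0.267, 0.1802]
tool_rot: [0.088, 1.558, -1.968]
contact_force: [-7.2, -14.8, 19.0]
grip_width: 0.0241
clock: 7.53
position: [0.4823, 0.267, 0.1802]
tool_rot: [0.032, 1.547, -2.025]
contact_force: [-15.4, -24.5, 30.1]
grip_width: 0.0243
```

It's firmly at the stop after about 74 mm: position unchanged while the force rises to 29 N in the horizontal plane. I'll unload the commanded overshoot, open, retreat up and look.

```bash
python3 -m jog '[[0,0,0,0.005,0,0,0],[0,0,0,0.004,0,0,0],[0,0,0,0,0,0,0]]'; python3 -m jog '[[0.03,0,0,0,0,0,0],[0.06,0,0,0,0,0,0],[0.085,0,0,0,0,0,0],[0.085,0,0,0,0,0,0],[0.085,0,0,0,0,0,0],[0.085,0,0,0,0,0,0],[0.085,-0.01,0,0,0,0,0],[0.085,-0.02,0,0,0,0,0],[0.085,-0.03,0,0,0,0,0],[0.085,-0.03,0,0,0,0,0],[0.085,-0.03,0,0,0,0,0],[0.085,0,0,0,0,0,0]]'
python3 -m jog '[[0.085,0,0.02,0.03,0,0,0],[0.085,0,0.02,0.03,0,0,0],[0.085,0,0.02,0.03,0,0,0],[0.085,0,0.02,0.03,0,0,0],[0.085,0,0.02,0.03,0,0,0],[0.085,0,0.02,0.03,0,0,0],[0.085,0,0.02,0.03,0,0,0],[0.085,0,0.02,0.03,0,0,0],[0.085,0,0.02,0.03,0,0,0],[0.085,0,0.02,0.03,0,0,0],[0.085,0,0,0,0,0,0],[0.085,0,0,0,0,0,0]]'
python3 - <<'E'
from h import *
s=env.sense();print(s["position"],s["contact_force"],s["qd"].round(3))
im=env.grab_frame("scene")[90:240,330:530];t=env.grab_frame("top")[110:290,95:290]
for n in("bolt_grip","small_bolt_grip"):
  for c in("scene","top"):
    for r in env.mark_of(c,n)[:2]: print(c,n,r,at_z(c,r["point"],.188 if n[0]=="b" else .138))
o=np.hstack([cv2.resize(i,(400,400*i.shape[0]//i.shape[1]),interpolation=cv2.INTER_CUBIC)[:300] for i in(im,t)]);cv2.imwrite("pics/b1.png",o)
E
```

```text
clock: 7.78
position: [0.4822, 0.2669, 0.1802]
tool_rot: [1.164, 1.569, -0.892]
contact_force: [-0.5, -4.3, 8.0]
grip_width: 0.0246
clock: 8.78
position: [0.4841, 0.2709, 0.3064]
tool_rot: [2.567, 1.559, 0.513]
contact_force: [0.9, 0.6, 0.2]
grip_width: 0.0849
clock: 9.78
position: [0.5195, -0.0929, 0.2992]
tool_rot: [-1.471, 1.57, 2.753]
contact_force: [0.7, 0.9, 0.1]
grip_width: 0.085
[ 0.51946119 -0.09287356  0.29924091] [0.72505299 0.87204578 0.1107048 ] [-0.037 -0.013 -0.066  0.011 -0.018 -0.002 -0.005]
scene bolt_grip {'point': [451.9, 159.9], 'conf': 0.64} [0.48046015 0.27093654 0.188     ]
top bolt_grip {'point': [164.5, 200.9], 'conf': 0.69} [0.47977453 0.27258141 0.188     ]
scene small_bolt_grip {'point': [423.1, 218.4], 'conf': 0.63} [0.59823997 0.17531154 0.138     ]
top small_bolt_grip {'point': [431.2, 195.4], 'conf': 0.5} [ 0.48893443 -0.25819218  0.138     ]
```

View pics/b1.png

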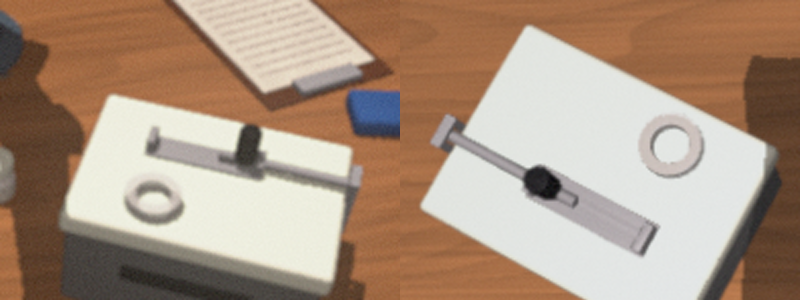

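The rod enters the keeper at (445,130), the knob at (541,182) sits against the far guide block, and the tape roll is in place. The arm is free of everything. Handing in.

```bash
python3 -m jog '[[0.085,0,0,0,0,0,0],[0.085,0,0,0,0,0,0],[0.085,0,0,0,0,0,0]]'; python3 -c "
from station import env
print(env.hand_in())"
```

```text
clock: 10.33
position: [0.5196, -0.09, 0.2994]
tool_rot: [1.398, 1.571, -0.656]
contact_force: [0.5, -0.3, 0.0]
grip_width: 0.085
the job is handed in; nothing more can be done
None
```

The larger carrier's bolt is home, and I handed the job in at about 10.3 s; no verdict was reported. I gripped its knob across the rod and slid it about 74 mm towards carrier +y. There it stopped moving while the horizontal force rose to about 29 N. I then eased off, opened the gripper and moved the arm clear.

**Larger bolt:** the last pictures show the rod in the keeper and the knob against the far guide block. Both cameras put the knob at about (0.480, 0.272), which agrees with where it stopped. The tape roll was not disturbed.

**Smaller bolt:** the arm never came near it. Two of the last readings on it were off:
- **Top camera:** the reading was about 8 mm from the first one, which I put down to the network's error.
- **Scene camera:** the network reported a point on the larger carrier instead. I took that as a false detection and did not look again at the smaller carrier in a picture.

**Robot:** contact force was about zero at the end, with the gripper standing free at z = 0.30 m.

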